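# Load a bracket on a weld fixture's pins

### The arm

A 6-joint arm with a two-finger parallel gripper is mounted at the origin on a cart in front of the work surface, level with it; the furniture and walls round the work are solid. World frame = base frame: x ahead of the robot, y to its left, z up, the work surface at z = 0. Lengths are in mm, angles in rad, forces in N, time in s.
With the tool pointing down it reaches from about 275 to 1000 mm from the base axis. Payload 8.4 kg.
Tool frame: the origin (TCP) lies midway between the tips of the shut fingers; the grasp point (between the pads) lies 19 mm behind it; z points along the fingers, y is the line along which they close (so a half turn about z gives the same grasp; the last joint's range is limited). The gripper opens to 85 mm and grips with 20 to 120 N. Pads are 22 mm wide; open, the fingers measure 114 mm over their backs; the gripper's body (76 mm by 85 mm) begins 54 mm behind the grasp point. The pads swing forward as they close: fully open they stand 13 mm farther back than shut.
Start: joints at [-0.002, 0.353, 1.633, -0, 1.155, -0.002], TCP at [625.002, -0, 231.281] pointing down, gripper open.
Joint ranges: [-2.63, 2.63], [-0.92, 2.1], [0.06, 2.66], [-1.3, 4.44], [0, 2.69], [-3.02, 3.02]. Speed limits (rad/s): [2.22, 2.22, 2.79, 3.14, 3.14, 3.14].

### API

Orientations are given as a unit quaternion [x, y, z, w].
In Python, from bench import robot, optics gives the robot as it stands.
- The arm moves only by the shell command python3 -m jog 'ROWS' [FORCE]. ROWS is text: rows parted by semicolons, each of 7 numbers parted by spaces: the closure, from 0 (fully open) to 1 (shut), then the shift along the tool's x, y, z in mm, then the turn, a rotation vector about the tool's x, y, z in rad. A call has 1 to 12 rows; each row is the pose to reach, as a shift and turn from the pose commanded when the call began, along the tool's axes at that moment; what a row does not reach only later rows make up. A row lasts 1/8 s, in which the tool goes at most 62.5 mm and 10.7 degrees, less where a joint would pass 70% of its speed; a pose out of reach is approached as far as the arm can. A call with a gripper value outside its range is refused whole. The fingers move at their own pace and stop on an object; FORCE is the grip in N (left out, the last holds). Time passes only in rows, so rows that repeat a pose let the fingers close. It gives the time, the measured TCP pose, the force, the opening and the grip force at its end, in the units of the state.
- robot.sense(): the state, without advancing time (a new reading comes with each control period).
- optics.grab_frame(name): name is "scene" or "side" or "wrist"; returns a dict with "color" (384x512x3 uint8, red, green, blue), "z_map" (384x512 float32, mm along the optical axis (not along the pixel's ray), 0 where there is no reading), "mtx" (3x3 intrinsics, pixels), "pose" (4x4, takes a point from camera to world coordinates); the wrist camera has in their place "mount" (4x4, takes a point from camera to tool coordinates, whose origin is the TCP and whose axes are the flange's). Camera axes: x right, y down, z forward; pixel columns grow to the right and rows downward; lengths in mm; the calibration is good to about 2 mm. A picture is of the moment at which its call begins: read the wrist's pose just before it.
- robot.sign_off(): hands the job in; it is judged then, once.
The state is a dict: "clock": time; "joints": joint angles; "joint_vel": joint speeds; "effort": joint torques, N m; "tcp_pos": TCP position; "eef_rot": TCP orientation; "ft_force": force on the tool from outside, world axes, zero at the start; "torque": the same for the moment, N m; "grip_width": finger opening in mm; "gripper_force": force on a finger pad.
Only numpy, scipy, OpenCV 4.12 (cv2) and the standard library are available. Lean on these libraries where they do the work, as an engineer would, in place of code of your own. Each camera call takes 0.05 s, during which the arm holds its last target. There are 200 camera calls.

### The job

Lift the loose steel bracket by its upright lug and lower it onto the welding fixture, large hole over the round pin and small hole over the diamond pin, working it down until it lies flat on the rests; do not drop it. Then push the black knob of the keeper round until its arm is fully home across the end of the bracket's plate. Leave the cup, magnet and hammer where they are.

Things in the scene. Friction and masses are not known exactly. Their poses are not given: they have to be found in the camera images.
- bracket_lug (a point): Loose plain steel bracket, 0.4 to 0.85 kg: base plate 80 (x) x 180 (y) x 12 mm with an upright lug at its centre, 12 mm thick (x), 60 wide (y), round-topped, up to 72 mm above the plate's underside. This point is inside the lug over the plate's centre, 50 mm above the underside, 22 mm below the lug's top: pinch it here across x. z is up. It starts flat on the bench.
- large_hole (a point): Centre of the bracket's large through hole (22 mm across) at the plate's underside, 58 mm to +y of the plate's centre. Axes as the bracket's.
- small_hole (a point): Centre of the bracket's small through hole (17 mm across) at the plate's underside, 58 mm to -y of the plate's centre. Axes as the bracket's.
- fixture: Welding fixture bolted to the bench: dark steel base 150 (x) x 230 (y) x 16 mm, z up, origin at the centre of its underside. Four round rests carry the bracket's plate, their faces 22 mm above the bench. The seated bracket has its axes along the fixture's, centred on it, its plate from 22 to 34 mm above the bench.
- round_pin (a point): Axis of the round pin at the level of the rests, 58 mm to +y of the fixture's centre. The pin is 20 mm across and stands 24 mm above the rests; its top 6 mm taper to 11 mm across.
- diamond_pin (a point): Axis of the diamond pin at the level of the rests, 58 mm to -y of the fixture's centre. The pin is 15 mm across fixture x and 9 mm across fixture y, and stands 18 mm above the rests; its top 5 mm taper to a bit under half. It is 6 mm lower than the round pin.
- keeper (a joint): Swing keeper's angle, rad. Flat arm 16 wide, 88 mm long, 37 to 47 mm above the bench (3 mm over a seated plate), pivot at fixture x = -58, y = -79 mm. At 0 it points to fixture -y; grows counter-clockwise from above; at 1.57 it meets its stop pointing to fixture +x, across the plate's end. Starts at 0 to 0.4; friction 0.18 N m, no spring, stays where left. A bracket not fully down blocks it.
- keeper_knob (a point): The keeper's upright black knob, half-way up it: a round post 15 mm across on the arm 78 mm from its pivot, from 47 to 87 mm above the bench; this point is at 67 mm.
- cup: An enamelled drinking cup farther back on the bench; a bystander, origin at its underside.
- magnet: An orange magnetic welding square farther back on the bench; a bystander, origin at its underside.
- hammer: A ball-pein hammer farther back on the bench; a bystander, origin at its underside.

How it is judged:
By the outcome, as a careful person would: the job done as asked, in the order asked, and still so for the second after the job is handed in, with the robot touching nothing.
It also fails if it takes over 48 s, if anything falls off the work surface, if the arm or the gripper's body presses on something with over 40 N, if the wrist force passes 120 N, or if a joint passes its speed limit or range.

## Working session

There is one attempt and no reset: what is moved stays moved. The work goes in short steps, Python scripts to look and compute and a shell command to move; the robot and the scene stay as the last step left them, time stands still between calls to the robot, and variables do not carry over. Pictures are saved under pics/ and viewed, at most 10 in all, crops included, and the job is handed in when it is done.

```bash
mkdir -p pics; ls; python3 - <<'E'
from bench import robot, optics
import cv2,numpy as np,pickle
s=robot.sense();print(s)
a={}
for n in("scene","side","wrist"):
    a[n]=optics.grab_frame(n)
    print(n,{k:np.round(v,3).tolist() for k,v in a[n].items() if k not in("color","z_map")})
pickle.dump((s,a),open("f0.pkl","wb"))
cv2.imwrite("pics/a.png",a["scene"]["color"][...,::-1]);cv2.imwrite("pics/b.png",a["wrist"]["color"][...,::-1])
E
```

```text
pics
{'clock': 0.0, 'joints': array([-2.39880057e-03,  3.53693799e-01,  1.63416076e+00, -1.52090903e-05,
        1.15521396e+00, -2.36887155e-03]), 'joint_vel': array([ 9.44605033e-04, -1.75487459e-03, -1.45064573e-03,  2.47845816e-03,
       -1.19326941e-03, -6.91973515e-05]), 'effort': array([-2.03471049e-03, -6.05236173e+01, -3.42063046e+01, -2.62302356e-04,
        9.48130677e-03,  3.61521288e-06]), 'tcp_pos': array([ 6.24500240e+02, -2.81860686e-03,  2.30521789e+02]), 'eef_rot': array([ 7.07114996e-01,  7.07098182e-01, -5.25481030e-04, -5.18132972e-04]), 'ft_force': array([-0.67882694,  1.02396404, -0.12556683]), 'torque': array([-0.02897273, -0.02179668, -0.05071538]), 'gripper_force': 0.0, 'grip_width': 85.52984867534973}
scene {'mtx': [[486.863, 0.0, 260.408], [0.0, 486.863, 194.093], [0.0, 0.0, 1.0]], 'pose': [[-0.841, -0.34, 0.421, 32.332], [-0.542, 0.539, -0.645, 979.197], [-0.007, -0.771, -0.637, 964.66], [0.0, 0.0, 0.0, 1.0]]}
side {'mtx': [[495.023, 0.0, 259.113], [0.0, 495.023, 186.277], [0.0, 0.0, 1.0]], 'pose': [[0.827, -0.261, 0.497, -156.581], [-0.562, -0.389, 0.73, -988.575], [0.003, -0.883, -0.468, 763.618], [0.0, 0.0, 0.0, 1.0]]}
wrist {'mtx': [[296.586, 0.0, 256.252], [0.0, 296.586, 185.551], [0.0, 0.0, 1.0]], 'mount': [[-0.0, -0.955, -0.297, 74.187], [1.0, -0.0, -0.001, 0.605], [0.001, -0.297, 0.955, -143.385], [0.0, 0.0, 0.0, 1.0]]}
```

View pics/a.png

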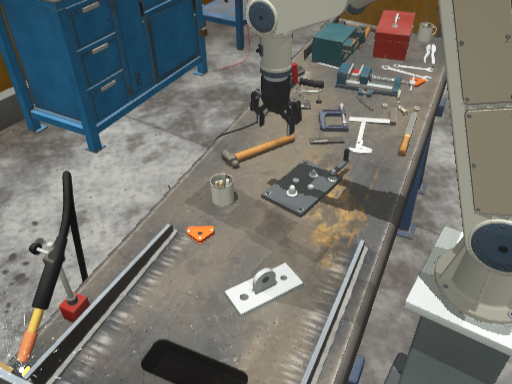

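View pics/b.png

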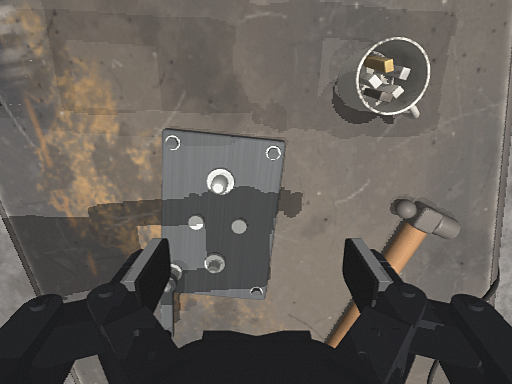

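```bash
cat >h.py <<'E'
import numpy as np,cv2
from scipy.spatial.transform import Rotation as R
def wpose(f,s):
    if "pose" in f: return f["pose"]
    T=np.eye(4);T[:3,:3]=R.from_quat(s["eef_rot"]).as_matrix();T[:3,3]=s["tcp_pos"]
    return T@f["mount"]
def ray(f,s,uv,z):
    P=wpose(f,s);uv=np.atleast_2d(np.float64(uv))
    d=np.c_[uv,np.ones(len(uv))]@np.linalg.inv(f["mtx"]).T@P[:3,:3].T
    return P[:3,3]+d*((z-P[2,3])/d[:,2])[:,None]
def cloud(f,s):
    P=wpose(f,s);h,w=f["z_map"].shape;v,u=np.mgrid[:h,:w]
    d=np.stack([u,v,np.ones_like(u)],-1)@np.linalg.inv(f["mtx"]).T
    return (d*f["z_map"][...,None])@P[:3,:3].T+P[:3,3]
E
python3 - <<'E'
import pickle;from h import *
s,a=pickle.load(open("f0.pkl","rb"))
f=a["scene"];C=cloud(f,s)
bgr=f["color"].astype(int)
m=((bgr.min(2)>150)&(np.ptp(bgr,axis=2)<30)).astype(np.uint8);roi=np.zeros_like(m);roi[245:330,205:320]=1;m*=roi
p=C[m>0];print("bracket z pct",np.percentile(p[:,2],[2,25,50,75,98]))
q=p[(p[:,2]<20)&(p[:,2]>4)];r=cv2.minAreaRect(q[:,:2].astype(np.float32));print(r)
t=C[245:330,205:320].reshape(-1,3);t=t[(t[:,2]>40)&(t[:,2]<80)];print("lug",len(t),t.mean(0),t[:,2].max())
f=a["wrist"];C=cloud(f,s)
print("bench z",np.median(C[300:340,300:330,2]),C[180,300],"plate",C[160,190],"pins",C[180,221],C[186,219],C[263,214])
m=(C[...,2]>10)&(C[...,2]<22);roi=np.zeros_like(m);roi[110:310,150:300]=1;q=C[m&roi]
print("fix",cv2.minAreaRect(q[:,:2].astype(np.float32)),np.median(q[:,2]))
print(ray(f,s,[[218,187],[214,263]],[46,40]))
cv2.imwrite("pics/c.png",np.hstack([cv2.resize(f["color"][120:320,150:300,::-1],None,fx=2.6,fy=2.6,interpolation=2),cv2.resize(a["scene"]["color"][240:340,200:330,::-1],(400,520*1),interpolation=2)]))
E
```

```text
bracket z pct [ 0.79975193 12.52350575 14.06617574 15.62466585 72.8967636 ]
((425.766845703125, 339.9539794921875), (191.48504638671875, 204.34324645996094), 52.93596649169922)
lug 260 [455.03553934 322.15814996  59.03006612] 79.14627085626535
bench z 0.6266551519054246 [681.50732798 -33.93556415   1.39230847] plate [542.86310221  -4.02132302  16.31678009] pins [583.26920612 -22.35286344  41.38124605] [581.40715581 -27.94631571  46.97314276] [ 568.20593142 -140.96118904   28.28640378]
fix ((573.8067626953125, -87.6327133178711), (230.32215881347656, 150.10263061523438), 84.03057861328125) 16.70162045948436
[[ 580.07028972  -29.46585806   46.        ]
 [ 570.14158275 -133.66949632   40.        ]]
```

View pics/c.png

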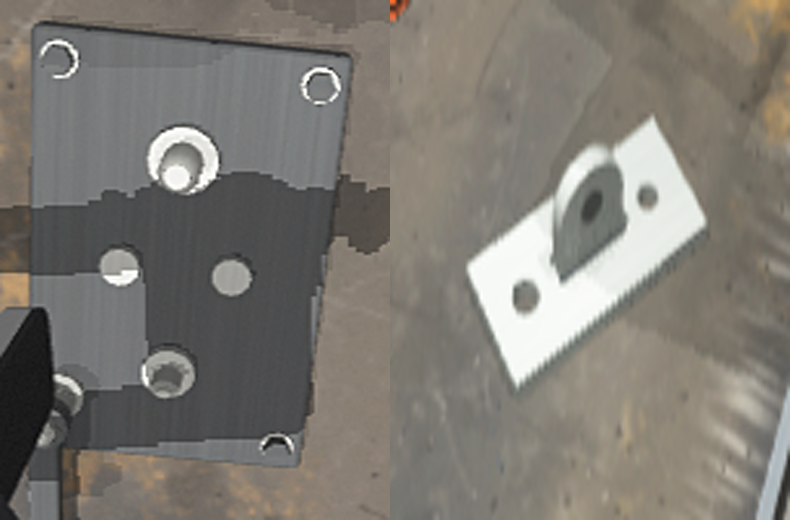

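```bash
python3 - <<'E'
import pickle;from h import *
s,a=pickle.load(open("f0.pkl","rb"))
f=a["scene"]
L,S=ray(f,s,[[243.9,296.7],[283.8,277.7]],12);print(L,S,np.linalg.norm(L-S),(L+S)/2,np.degrees(np.arctan2(*(L-S)[1::-1])))
c=f["color"].astype(int);m=((c.min(2)>150)&(np.ptp(c,axis=2)<30)).astype(np.uint8);m[:245]=0;m[330:]=0;m[:,:205]=0;m[:,320:]=0
n,l,st,_=cv2.connectedComponentsWithStats(m);k=1+st[1:,4].argmax()
cs=max(cv2.findContours((l==k).astype(np.uint8),0,2)[0],key=cv2.contourArea)[:,0]
q=ray(f,s,cs,12)[:,:2].astype(np.float32);print(cv2.minAreaRect(q))
f=a["wrist"];R0=ray(f,s,[[220.4,181.5],[214.6,263]],22);print("rings",R0)
E
```

```text
[482.84925035 367.16051741  12.        ] [431.30333277 262.77659615  12.        ] 116.41728667248003 [457.07629156 314.96855678  12.        ] 63.71933821765735
((463.0840759277344, 312.5617370605469), (182.80076599121094, 93.84956359863281), 64.9400863647461)
rings [[ 580.00642994  -29.91257762   22.        ]
 [ 567.97908612 -144.87356891   22.        ]]
```

```bash
python3 -m jog '0 40 -21 4 0 0 .06; 0 80 -42 8 0 0 .12; 0 120 -63 12 0 0 .18; 0 160 -84 16 0 0 .24; 0 200 -105 20 0 0 .3; 0 240 -126 24 0 0 .36; 0 280 -147 27 0 0 .42; 0 315 -167 30 0 0 .46; 0 315 -167 30 0 0 .46; 0 315 -167 30 0 0 .46'; python3 - <<'E'
from bench import robot, optics
import pickle;from h import *
s=robot.sense();f=optics.grab_frame("wrist");pickle.dump((s,f),open("f1.pkl","wb"))
print(s["clock"],s["tcp_pos"],R.from_quat(s["eef_rot"]).as_matrix().round(3))
cv2.imwrite("pics/d.png",f["color"][...,::-1])
C=cloud(f,s);m=(C[...,2]>8)&(C[...,2]<17);n,l,st,_=cv2.connectedComponentsWithStats(m.astype(np.uint8));print(st)
k=1+st[1:,4].argmax();print(cv2.minAreaRect(C[l==k][:,:2].astype(np.float32)))
E
```

```text
clock: 1.4
tcp_pos: [458.0, 314.7, 201.2]
eef_rot: [0.849, 0.528, -0.0, 0.0]
ft_force: [-0.2, -0.5, 0.5]
grip_width: 85.3
gripper_force: 0.0
1.4 [458.03552868 314.72057315 201.15637777] [[ 0.443  0.897 -0.   ]
 [ 0.897 -0.443 -0.   ]
 [-0.     0.    -1.   ]]
[[     0      0    512    384 182080]
 [   216     76     76    156   9738]
 [     0     81      1      1      1]
 [   468     83     44     68   2213]
 [     0     84    145    165   1634]
 [   169    277     52     53    294]
 [   474    291     22     16    144]
 [   472    295      1      1      1]
 [   447    301      4      2      4]
 [   405    355     40     29    460]
 [   441    375      9      9     39]]
((458.0823059082031, 316.8002624511719), (180.26364135742188, 80.13890075683594), 64.31575012207031)
```

View pics/d.png

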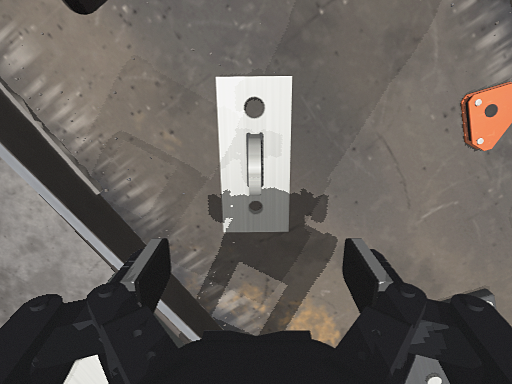

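```bash
python3 -m jog '0 2 -1 40 0 0 -.01; 0 2 -1 80 0 0 -.01; 0 2 -1 120 0 0 -.01; 0 2 -1 150 0 0 -.01; 0 2 -1 170 0 0 -.01; 0.4 2 -1 170 0 0 -.01; 0.8 2 -1 170 0 0 -.01; 1 2 -1 170 0 0 -.01; 1 2 -1 170 0 0 -.01;1 2 -1 170 0 0 -.01; 1 2 -1 170 0 0 -.01' 100
```

```text
clock: 2.82
tcp_pos: [458.4, 317.6, 32.3]
eef_rot: [0.847, 0.532, 0.001, -0.0]
ft_force: [-1.0, -1.0, 5.7]
grip_width: 11.1
gripper_force: 98.2
```

```bash
python3 -m jog '1 0 0 -10 0 0 0; 1 0 0 -35 0 0 0; 1 0 0 -70 0 0 0; 1 0 0 -100 0 0 0; 1 -20 18 -115 0 0 -.02; 1 -55 49 -120 0 0 -.06; 1 -95 85 -120 0 0 -.1; 1 -135 120 -120 0 0 -.15; 1 -175 156 -120 0 0 -.2; 1 -215 191 -120 0 0 -.25; 1 -255 227 -120 0 0 -.3; 1 -285 254 -120 0 0 -.33'; python3 -m jog '1 -20 17 0 0 0 -.01; 1 -30 26 0 0 0 -.014; 1 -30 26 0 0 0 -.014; 1 -30 26 0 0 0 -.014'; python3 - <<'E'
from bench import robot, optics
import pickle;from h import *
s=robot.sense();f=optics.grab_frame("wrist");g=optics.grab_frame("side");pickle.dump((s,f,g),open("f2.pkl","wb"))
print(s["clock"],s["tcp_pos"],R.from_quat(s["eef_rot"]).as_matrix().round(3))
cv2.imwrite("pics/e.png",np.hstack([cv2.resize(f["color"],(400,300)),cv2.resize(g["color"],(400,300))])[...,::-1])
E
```

```text
clock: 4.32
tcp_pos: [562.3, -52.0, 151.2]
eef_rot: [0.748, 0.664, -0.0, -0.0]
ft_force: [0.6, 0.5, -8.8]
grip_width: 10.8
gripper_force: 98.3
clock: 4.82
tcp_pos: [584.1, -81.7, 151.0]
eef_rot: [0.743, 0.669, -0.0, -0.001]
ft_force: [0.0, 0.6, -8.6]
grip_width: 10.9
gripper_force: 98.5
4.825 [584.10317529 -81.74014794 150.98573789] [[ 0.105  0.994 -0.001]
 [ 0.994 -0.105  0.001]
 [ 0.    -0.001 -1.   ]]
```

View pics/e.png

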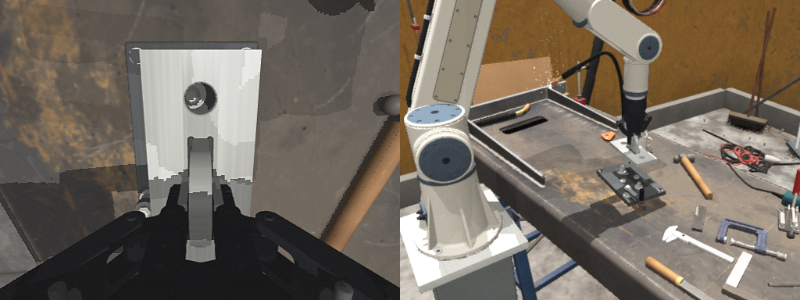

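```bash
python3 - <<'E'
import pickle;from h import *
s,f,g=pickle.load(open("f2.pkl","rb"))
C=cloud(f,s);T=R.from_quat(s["eef_rot"]).as_matrix();q=(C-s["tcp_pos"])@T   # tool coords
m=(C[...,2]>122)&(C[...,2]<140);m[250:]=False
n,l,st,_=cv2.connectedComponentsWithStats(m.astype(np.uint8));k=1+st[1:,4].argmax();m=l==k
print(st[k],np.percentile(C[m][:,2],[5,50,95]))
for x0 in range(20,100,15):
    b=q[m&(abs(q[...,0]-x0)<3)];print(x0,b[:,1].min(),b[:,1].max(),np.median(b[:,2]))
print("top edge x by y:",[round(q[m&(abs(q[...,1]-y)<4)][:,0].max(),1) for y in(-30,-15,0,15,30)])
mm=(m*255).astype(np.uint8);cs,h=cv2.findContours(mm,cv2.RETR_CCOMP,cv2.CHAIN_APPROX_NONE)
for c,hh in zip(cs,h[0]):
    if hh[3]>=0 and cv2.contourArea(c)>80:
        e=cv2.fitEllipse(c);z=np.median(C[m][:,2]);w=ray(f,s,e[0],z)[0];print("hole",e,w,(w-s["tcp_pos"])@T)
E
```

```text
[  178    63   157   187 22818] [130.30932898 131.41925448 132.57427133]
20 -39.278454165177344 40.48423766004289 19.49983617139666
35 -39.401723487212976 40.754034789176046 19.613259997257178
50 -39.36578178028691 40.90385638358512 19.61663910769223
65 -39.45603815854216 40.59110821192239 19.646182729347018
80 -39.40257361871687 40.987093530894825 19.635943688377406Traceback (most recent call last):
  File "<stdin>", line 8, in <module>
    return umr_minimum(a, axis, None, out, keepdims, initial, where)
ValueError: zero-size array to reduction operation minimum which has no identity
```

```bash
python3 - <<'E'
import pickle;from h import *
s,f,g=pickle.load(open("f2.pkl","rb"))
C=cloud(f,s);T=R.from_quat(s["eef_rot"]).as_matrix();q=(C-s["tcp_pos"])@T
m=(C[...,2]>122)&(C[...,2]<140);m[250:]=False
print("top edge x by y:",[round(float(q[m&(abs(q[...,1]-y)<4)][:,0].max()),1) for y in(-30,-15,0,15,30)])
cs,h=cv2.findContours((m*255).astype(np.uint8),cv2.RETR_CCOMP,cv2.CHAIN_APPROX_NONE)
for c,hh in zip(cs,h[0]):
    if hh[3]>=0 and cv2.contourArea(c)>80:
        e=cv2.fitEllipse(c);w=ray(f,s,e[0],131)[0];print("hole",e,(w-s["tcp_pos"])@T)
c=np.array([573.9,-87.5,0]);print("fixture centre in tool",((c-s["tcp_pos"])@T)[:2])
E
```

```text
top edge x by y: [89.2, 89.1, 89.2, 89.2, 89.1]
hole ((256.4253845214844, 124.66543579101562), (39.14388656616211, 39.396793365478516), 52.25071334838867) [58.05343836  0.68375202 20.0090439 ]
fixture centre in tool [-6.86592688 -9.32225521]
```

```bash
python3 -m jog '1 -3.5 -5 10 0 0 0; 1 -6.7 -9.9 30 0 0 0; 1 -6.7 -9.9 50 0 0 0; 1 -6.7 -9.9 62 0 0 0; 1 -6.7 -9.9 66 0 0 0; 1 -6.7 -9.9 66 0 0 0; 1 -6.7 -9.9 66 0 0 0'; python3 - <<'E'
from bench import robot, optics
import pickle;from h import *
s=robot.sense();f=optics.grab_frame("wrist");g=optics.grab_frame("side");pickle.dump((s,f,g),open("f3.pkl","wb"))
print(s["clock"],s["tcp_pos"],R.from_quat(s["eef_rot"]).as_matrix().round(3))
T=R.from_quat(s["eef_rot"]).as_matrix()
w=ray(f,s,[256.4,124.7],s["tcp_pos"][2]-20)[0];print("hole world",w)
cv2.imwrite("pics/g.png",np.hstack([cv2.resize(f["color"][70:180,200:310],(400,400),interpolation=2),cv2.resize(g["color"][190:270,240:340],(400,400),interpolation=2)])[...,::-1])
E
```

```text
clock: 5.8
tcp_pos: [575.0, -88.5, 85.9]
eef_rot: [0.744, 0.669, 0.0, 0.0]
ft_force: [0.2, 0.1, -8.5]
grip_width: 10.9
gripper_force: 98.3
5.8 [574.97438713 -88.45479305  85.93263642] [[ 0.106  0.994  0.001]
 [ 0.994 -0.106 -0.   ]
 [-0.     0.001 -1.   ]]
hole world [581.80263715 -30.8188861   65.93263642]
```

View pics/g.png

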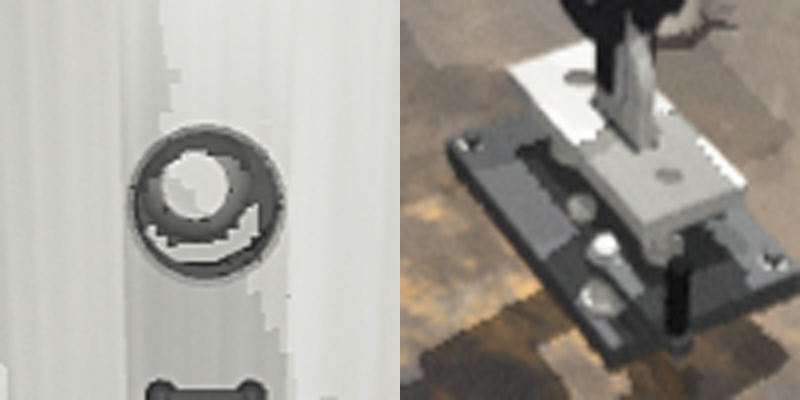

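```bash
python3 - <<'E'
import pickle;from h import *
s,f,g=pickle.load(open("f3.pkl","rb"));T=R.from_quat(s["eef_rot"]).as_matrix()
c=f["color"][70:180,200:310];gray=cv2.cvtColor(c,cv2.COLOR_RGB2GRAY)
m=(gray>150).astype(np.uint8);n,l,st,ce=cv2.connectedComponentsWithStats(m)
for i in range(1,n):
    if st[i,4]>40: print(st[i],ce[i]+[200,70])
for uv,z in(([253.9,120.6],46),([257.2,124.9],s["tcp_pos"][2]-20)):
    w=ray(f,s,uv,z)[0];print(w,(w-s["tcp_pos"])@T)
E
```

```text
[    0     0   110   110 10539] [254.28351836 123.70139482]
[ 44  42  19  18 266] [253.20300752 120.58646617]
[ 40  56  31  16 164] [257.66463415 136.0304878 ]
[580.35767402 -30.19677962  46.        ] [58.50336511 -0.85368355 39.92767027]
[582.22277266 -30.97114763  65.93263642] [57.92916915  1.10652237 19.99738866]
```

```bash
python3 -m jog '1 0.5 -1.8 1 0 0 0; 1 0.5 -1.8 4 0 0 0; 1 0.5 -1.8 8 0 0 0; 1 0.5 -1.8 11 0 0 0; 1 0.5 -1.8 13 0 0 0; 1 .5 -1.8 14 0 0 0;1 .5 -1.8 14 0 0 0'
```

```text
clock: 6.78
tcp_pos: [572.7, -87.7, 71.2]
eef_rot: [0.744, 0.669, -0.0, -0.0]
ft_force: [0.0, 0.4, -8.6]
grip_width: 10.7
gripper_force: 98.6
```

```bash
python3 -m jog '1 0 0 1.5 0 0 0; 1 0 0 3 0 0 0; 1 0 0 4.5 0 0 0; 1 0 0 6 0 0 0; 1 0 0 7 0 0 0; 1 0 0 7 0 0 0'
```

```text
clock: 7.52
tcp_pos: [572.7, -87.7, 64.2]
eef_rot: [0.744, 0.669, 0.0, -0.0]
ft_force: [0.6, -0.2, -8.4]
grip_width: 10.8
gripper_force: 98.6
```

Clean so far; both pins entered (underside ≈ 32.6).

```bash
python3 -m jog '1 0 0 2 0 0 0; 1 0 0 4 0 0 0; 1 0 0 6 0 0 0; 1 0 0 8 0 0 0; 1 0 0 9.5 0 0 0; 1 0 0 9.5 0 0 0'
```

```text
clock: 8.28
tcp_pos: [572.6, -87.7, 54.6]
eef_rot: [0.744, 0.669, -0.0, -0.0]
ft_force: [0.7, -0.2, -8.8]
grip_width: 11.2
gripper_force: 98.5
```

```bash
python3 -m jog '1 0 0 0.7 0 0 0; 1 0 0 1.4 0 0 0; 1 0 0 1.4 0 0 0;1 0 0 1.4 0 0 0'
```

```text
clock: 8.78
tcp_pos: [572.7, -87.7, 54.3]
eef_rot: [0.744, 0.669, 0.0, 0.0]
ft_force: [-4.6, 0.8, 6.0]
grip_width: 11.0
gripper_force: 100.7
```

```bash
python3 -m jog '1 0 0 0.5 0 0 0; 1 0 0 0.5 0 0 0; 0.8 0 0 0 0 0 0; 0.3 0 0 0 0 0 0; 0 0 0 0 0 0 0; 0 0 0 0 0 0 0; 0 0 0 0 0 0 0; 0 0 0 -20 0 0 0; 0 0 0 -60 0 0 0; 0 0 0 -110 0 0 0; 0 0 0 -150 0 0 0; 0 0 0 -150 0 0 0'; python3 - <<'E'
from bench import robot, optics
import pickle;from h import *
s=robot.sense();f=optics.grab_frame("wrist");g=optics.grab_frame("side");pickle.dump((s,f,g),open("f4.pkl","wb"))
print(s["clock"],s["tcp_pos"])
C=cloud(f,s);m=(C[...,2]>26)&(C[...,2]<42);c=f["color"];m&=c.min(2)>100
n,l,st,_=cv2.connectedComponentsWithStats(m.astype(np.uint8));k=1+st[1:,4].argmax();p=C[l==k]
print(cv2.minAreaRect(p[:,:2].astype(np.float32)),np.linalg.lstsq(np.c_[p[:,:2]-[574,-87.5],np.ones(len(p))],p[:,2],rcond=None)[0])
cv2.imwrite("pics/h.png",np.hstack([cv2.resize(f["color"],(400,300)),cv2.resize(g["color"][150:300,230:430],(400,300))])[...,::-1])
E
```

```text
clock: 10.28
tcp_pos: [574.7, -88.0, 206.9]
eef_rot: [0.744, 0.669, 0.002, 0.002]
ft_force: [-0.5, 0.4, -0.7]
grip_width: 85.4
gripper_force: 0.0
10.275 [574.74459768 -88.01340022 206.88872148]
((573.2938842773438, -88.72674560546875), (179.68557739257812, 80.14958190917969), 83.9443130493164) [-1.18315758e-03 -1.59814977e-04  3.48179019e+01]
```

View pics/h.png

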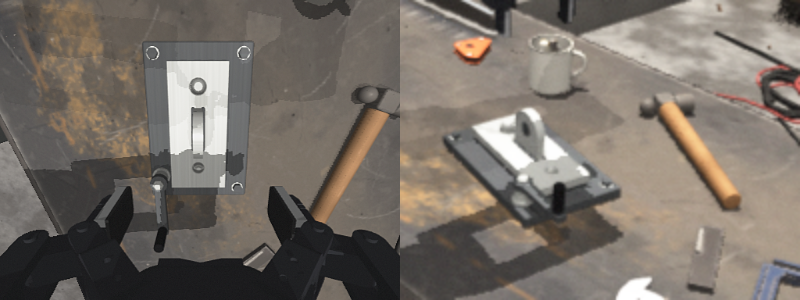

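```bash
python3 - <<'E'
import pickle;from h import *
s,f,g=pickle.load(open("f4.pkl","rb"))
C=cloud(f,s);m=(C[...,2]>60)&(C[...,2]<100)
m&=(abs(C[...,0]-510)<90)&(abs(C[...,1]+225)<60);m&=f["color"].max(2)<90
n,l,st,ce=cv2.connectedComponentsWithStats(m.astype(np.uint8))
for i in range(1,n):
    if st[i,4]>15:
        p=C[l==i];print(st[i],p.mean(0),p[p[:,2]>80].mean(0),p[:,2].max())
piv=np.array([573.6-58*.9946-79*.104,-88.2+58*.104-79*.9946]);print("pivot",piv)
C=cloud(g,s);m=(C[...,2]>50)&(C[...,2]<95)&(abs(C[...,0]-520)<60)&(abs(C[...,1]+230)<60);p=C[m];print("side",len(p),p.mean(0),p[:,2].max())
for t in np.arange(0,1.6,.2):
    a=np.radians(-96)+t;print(round(t,1),(piv+78*np.array([np.cos(a),np.sin(a)])).round(1))
E
```

```text
[197 296  17  28 330] [ 503.44969054 -234.21461612   78.73545271] [ 503.01180317 -235.65656064   86.11273924] 89.44733498579399
pivot [ 507.6972 -160.7414]
side 90 [ 500.18664128 -240.57618399   70.9278812 ] 87.91797490032934
0.0 [ 499.5 -238.3]
0.2 [ 515.1 -238.4]
0.4 [ 530.4 -235.4]
0.6 [ 544.8 -229.4]
0.8 [ 557.7 -220.6]
1.0 [ 568.6 -209.5]
1.2 [ 577.  -196.4]
1.4 [ 582.8 -182. ]
```

```bash
python3 -m jog '1 -40 -24 0 0 0 0; 1 -80 -47 0 0 0 0; 1 -120 -71 0 0 0 0; 1 -159 -95 0 0 0 0; 1 -159 -95 0 0 0 0; 1 -159 -95 40 0 0 0; 1 -159 -95 85 0 0 0; 1 -159 -95 125 0 0 0; 1 -159 -95 147 0 0 0; 1 -159 -95 147 0 0 0;1 -159 -95 147 0 0 0'; python3 - <<'E'
from bench import robot
from h import *
s=robot.sense();T=R.from_quat(s["eef_rot"]).as_matrix();print(T.round(3),s["joints"])
P=np.array([507.7,-160.7])
for off in(22,):
  for t in [0]+list(np.arange(.1,1.61,.125)):
    a=np.radians(-96)+t;u=np.array([np.cos(a),np.sin(a)]);v=np.array([-u[1],u[0]])
    w=P+78*u-off*v-s["tcp_pos"][:2];print(round(t,3),(T[:2,:2].T@w).round(1))
E
```

```text
clock: 11.75
tcp_pos: [461.8, -235.5, 56.6]
eef_rot: [0.743, 0.669, 0.0, -0.0]
ft_force: [0.1, 0.8, 0.1]
grip_width: 0.0
gripper_force: 0.0
[[ 0.105  0.994 -0.   ]
 [ 0.994 -0.105  0.   ]
 [ 0.    -0.    -1.   ]] [-4.74516727e-01  4.31044880e-01  1.99281460e+00  1.41245267e-04
  7.17788815e-01 -3.68976404e-01]
0 [ 1.2 15.8]
0.1 [-0.6 23.7]
0.225 [-1.7 33.8]
0.35 [-1.6 43.9]
0.475 [-0.2 53.9]
0.6 [ 2.4 63.7]
0.725 [ 6.3 73.1]
0.85 [11.2 81.9]
0.975 [17.3 90. ]
1.1 [24.3 97.3]
1.225 [ 32.1 103.7]
1.35 [ 40.7 109.1]
1.475 [ 49.9 113.3]
1.6 [ 59.6 116.4]
```

```bash
python3 -m jog '1 1 16 0 0 0 0; 1 -.6 24 0 0 0 -.1; 1 -1.7 34 0 0 0 -.225; 1 -1.6 44 0 0 0 -.35; 1 0 54 0 0 0 -.475; 1 2.4 63.7 0 0 0 -.6; 1 6 73 0 0 0 -.725; 1 11 82 0 0 0 -.85; 1 17 90 0 0 0 -.975; 1 24 97 0 0 0 -1.1; 1 24 97 0 0 0 -1.1'; python3 - <<'E'
from bench import robot,optics
from h import *
s=robot.sense();T=R.from_quat(s["eef_rot"]).as_matrix();print(T.round(3),s["joints"])
P=np.array([507.7,-160.7])
for t in [1.1,1.2,1.3,1.4,1.5,1.6,1.7]:
    a=np.radians(-96)+t;u=np.array([np.cos(a),np.sin(a)]);v=np.array([-u[1],u[0]])
    w=P+78*u-22*v-s["tcp_pos"][:2];print(round(t,3),(T[:2,:2].T@w).round(1))
g=optics.grab_frame("side");h=optics.grab_frame("scene");cv2.imwrite("pics/i.png",np.hstack([cv2.resize(g["color"][150:300,230:430],(400,300)),cv2.resize(h["color"][130:230,240:373],(400,300))])[...,::-1])
E
```

```text
clock: 13.12
tcp_pos: [562.2, -222.1, 57.3]
eef_rot: [0.285, 0.959, -0.0, 0.001]
ft_force: [0.7, -0.3, -1.2]
grip_width: -0.1
gripper_force: 0.0
[[-0.838  0.546  0.002]
 [ 0.546  0.838 -0.001]
 [-0.002  0.001 -1.   ]] [-3.78802088e-01  5.29922196e-01  1.80466961e+00  1.56211121e-04
  8.04814953e-01 -1.37270825e+00]
1.1 [ 1.1 -0.1]
1.2 [-0.7  7.8]
1.3 [-1.7 15.8]
1.4 [-1.9 23.9]
1.5 [-1.3 32. ]
1.6 [ 0.2 40. ]
1.7 [ 2.4 47.7]
```

View pics/i.png

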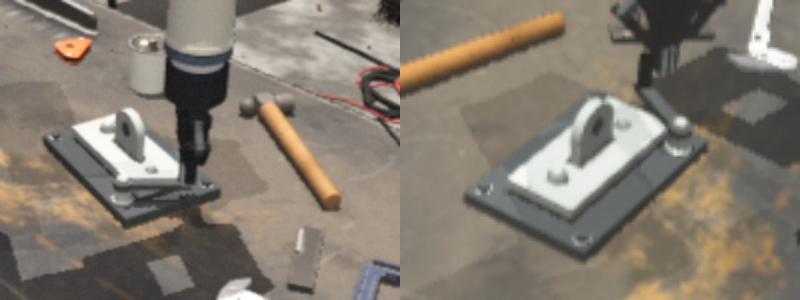

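```bash
python3 -m jog '1 -.7 7.8 0 0 0 -.1; 1 -1.7 15.8 0 0 0 -.2; 1 -1.9 22 0 0 0 -.3; 1 -1.7 27 0 0 0 -.35; 1 -1.3 32 0 0 0 -.4; 1 -.8 34.5 0 0 0 -.43; 1 -.8 34.5 0 0 0 -.43'
```

```text
clock: 14.1
tcp_pos: [580.2, -193.9, 56.7]
eef_rot: [0.074, 0.997, -0.0, 0.0]
ft_force: [1.1, -1.1, 0.7]
grip_width: -0.0
gripper_force: 0.9
```

```bash
python3 -m jog '1 .3 1.5 0 0 0 0; 1 .5 3 0 0 0 0; 1 .7 4 0 0 0 0; 1 .7 4 0 0 0 0'; python3 -m jog '1 0 1 0 0 0 0; 1 0 2 0 0 0 0;1 0 2 0 0 0 0'
```

```text
clock: 14.6
tcp_pos: [579.7, -189.5, 56.4]
eef_rot: [0.073, 0.997, 0.0, -0.0]
ft_force: [0.6, -1.5, 1.0]
grip_width: -0.1
gripper_force: 0.9
clock: 14.98
tcp_pos: [580.1, -187.6, 56.4]
eef_rot: [0.073, 0.997, -0.0, -0.0]
ft_force: [0.8, -2.8, 0.6]
grip_width: -0.4
gripper_force: 1.4
```

```bash
python3 -m jog '1 0 1 0 0 0 0; 1 0 2 0 0 0 0;1 0 2 0 0 0 0'; python3 -m jog '1 0 1 0 0 0 0; 1 0 1.5 0 0 0 0;1 0 1.5 0 0 0 0'
```

```text
clock: 15.35
tcp_pos: [580.2, -187.3, 56.4]
eef_rot: [0.073, 0.997, -0.001, 0.0]
ft_force: [-0.2, -12.0, -0.9]
grip_width: -0.1
gripper_force: 6.2
clock: 15.72
tcp_pos: [580.2, -187.1, 56.4]
eef_rot: [0.073, 0.997, -0.002, 0.0]
ft_force: [-1.9, -19.3, -1.9]
grip_width: -0.2
gripper_force: 9.9
```

```bash
python3 -m jog '1 0 -10 0 0 0 0; 1 0 -30 0 0 0 0; 1 0 -40 -30 0 0 0; 1 0 -40 -80 0 0 0; 1 0 -40 -130 0 0 0; 1 0 -40 -160 0 0 0; 1 0 -40 -160 0 0 0'; python3 - <<'E'
from bench import robot,optics
from h import *
s=robot.sense();f=optics.grab_frame("wrist");g=optics.grab_frame("side");h=optics.grab_frame("scene")
P=np.array([507.7,-160.7])
for n,x in(("side",g),("scene",h)):
    C=cloud(x,s);m=(C[...,2]>60)&(C[...,2]<92)&(abs(C[...,0]-582)<35)&(abs(C[...,1]+170)<28)&(x["color"].max(2)<90);p=C[m];c=np.median(p,0) if len(p) else 0
    if len(p): print(n,len(p),c,"keeper",np.arctan2(*(c[:2]-P)[::-1])+np.radians(96))
cv2.imwrite("pics/j.png",np.hstack([cv2.resize(g["color"][150:300,230:430],(400,300)),cv2.resize(h["color"][130:230,240:373],(400,300))])[...,::-1])
E
```

```text
clock: 16.6
tcp_pos: [575.9, -224.8, 219.1]
eef_rot: [0.073, 0.997, -0.001, 0.002]
ft_force: [-0.0, -0.3, -1.0]
grip_width: -0.1
gripper_force: 0.0
side 50 [ 582.18155647 -172.26545415   77.14839318] keeper 1.5214669123189837
scene 40 [ 581.66011911 -163.95385407   77.83082484] keeper 1.631549722418031
```

View pics/j.png

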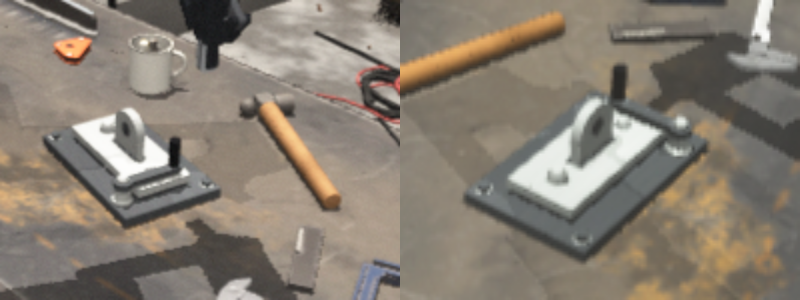

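The picture shows the bracket lying flat and the keeper arm across its end, parallel to the plate's edge. The two views give 1.52 and 1.63 rad, one from each side of the knob, for a mean of about 1.57, and the push stopped firmly at 19 N.

```bash
python3 -c "
from bench import robot
print(robot.sign_off())"
```

```text
the job is handed in; nothing more can be done
None
```

The bracket is seated flat on both pins and the keeper is pushed fully home against its stop; the cup, magnet and hammer were not touched, and the job was handed in at about 17 s.

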